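Survey a square bottle for surface contamination and release it

TASK

Turn the contamination monitor's selector clockwise past its detent to on, then survey the square amber bottle: hold each of its four flat sides still, upright and square before the middle of the detector window, about a centimetre off and without touching the delicate detector head, for a second or more. Begin with the labelled side and turn the bottle a quarter turn anticlockwise (seen from above) for each next side. Then stand it upright in a free place of the white release tray, leaving the monitor on and the other vessels and the timer where they are.

Things in the scene. Friction and masses are not known exactly. Their poses are not given: they have to be found in the camera images.
- bottle: the square bottle to survey: amber glass, body 46 x 46 mm in plan and 80 mm high with a shoulder above it, black round screw cap 32 mm across from 92 to 118 mm height (fixed on; grip the cap); about 0.2 kg. Origin: centre of its underside, z up. The white paper label is on its -x side
- label_side (a point): centre of the bottle's labelled side (its -x side), on the surface, 40 mm above the bottle's underside
- left_side (a point): centre of the side to the left of the label as one faces the label (the bottle's +y side), 40 mm up
- back_side (a point): centre of the far side, away from the label (the bottle's +x side), 40 mm up
- right_side (a point): centre of the side to the right of the label as one faces it (the bottle's -y side), 40 mm up
- monitor: bench contamination monitor, fixed: grey case 120 deep (x) x 170 wide (y) mm, top at 95 mm height, display on its front. Origin: centre of its footprint on the worktop; its front faces its -x
- probe: the detector head of the monitor: round aluminium head 68 mm across and 22 mm thick on a short stub before the left half (seen from the robot) of the case front, its round window with a wire grille facing the monitor's -x; delicate. Same origin and axes as the monitor
- window (a point): centre of the detector window, on the grille's outer face, 101 mm before the monitor's origin, 35 mm towards its +y and 55 mm above the worktop; axes as the monitor's: -x points squarely out of the window
- selector (a joint): the selector knob on top of the case, rad: 0 = off (pointer to the case's front), 1.05 = on; grows clockwise seen from above. A spring detent holds it at either end and must be overcome half-way (about 0.1 N m)
- selector_grip (a point): centre of the selector's bar grip, on its vertical axis, at 112.5 mm height. The black bar is 38 mm long (along the point's x), 12 mm thick and 21 mm high (top at 121.5 mm), on a round skirt 42 mm across whose top is at 101.5 mm
- tray: release tray, fixed: low white plastic tray 140 (x) x 200 (y) mm outside, walls 4 mm thick and 20 mm high, floor 4 mm thick. Origin: centre of its underside
- cleared_bottle: round white bottle 41 mm across, 74 mm high, standing in the tray; origin at its underside's centre
- cleared_beaker: small glass beaker 50 mm across, 60 mm high, standing in the tray; origin at its underside's centre
- round_bottle_a: round white bottle 41 mm across, 74 mm high, waiting at the worktop's front edge; origin at its underside's centre
- round_bottle_b: another such round white bottle, 41 mm across, 74 mm high; origin at its underside's centre
- jar: round screw-cap jar 66 mm across, 89 mm high; origin at its underside's centre
- reagent_bottle: round reagent bottle 70 mm across, 151 mm high, between tray and monitor; origin at its underside's centre
- timer: flat bench timer 58 x 62 x 20 mm; origin at its underside's centre
- wash_bottle: wash bottle with a spout, 108 x 63 x 233 mm, at the back; origin at its underside's centre

How it is judged:
By the outcome, as a careful person would: the job done as asked, in the order asked, and still so for the second after the job is handed in, with the robot touching nothing.
It also fails if it takes over 72 s, if anything falls off the work surface, if the arm or the gripper's body presses on something with over 40 N, if the wrist force passes 120 N, or if a joint passes its speed limit or range.

ROBOT

A 6-joint arm with a two-finger parallel gripper is mounted at the origin on a cart in front of the work surface, level with it; the furniture and walls round the work are solid. World frame = base frame: x ahead of the robot, y to its left, z up, the work surface at z = 0. Lengths are in m, angles in rad, forces in N, time in s.
With the tool pointing down it reaches from about 0.4 to 0.825 m from the base axis. Payload 7 kg.
Tool frame: the origin (TCP) lies midway between the tips of the shut fingers; the grasp point (between the pads) lies 19 mm behind it; z points along the fingers, y is the line along which they close (so a half turn about z gives the same grasp; the last joint's range is limited). The gripper opens to 88 mm and grips with 3 to 60 N. Pads are 19 mm wide; open, the fingers measure 130 mm over their backs; the gripper's body (78 mm by 193 mm) begins 47 mm behind the grasp point.
Start: joints at [1.519, 0.359, 0.012, 0, -1.224, -0.288], TCP at [0.225, 0.636, 0.227] pointing down, gripper open.
Joint ranges: [-3.07, 3.07], [-1.43, 2.12], [-1.02, 1.25], [-3.03, 1.67], [-3.05, -0], [-3.03, 3.03]. Speed limits (rad/s): [2.39, 2.39, 3.01, 3.14, 3.14, 3.14].

INTERFACE

Orientations are given as [roll, pitch, yaw] about the fixed x, y, z axes, in that order (R = Rz(yaw) Ry(pitch) Rx(roll)).
In Python, from station import telemetry, eyes, ticket, recognise, trace gives the robot as it stands. The module is installed in compiled form; this text tells all that it offers.
- The arm moves only by the tool servo_tool, never from a script. Its argument "series" is a list that holds one entry, the list of rows, each a list of 4 numbers: the shift along the tool's x, y, z in mm, then the turn about the tool's z in rad. In form: [[[x, y, z, roll], ...]]. A call has exactly 10 rows; each row shifts and turns the commanded pose from where the row before left it, along the tool's axes as they then stand; what a row does not reach is not made up. A row lasts 1/12 s, in which the tool goes at most 41.7 mm and 7.16 degrees, less where a joint would pass 70% of its speed; a pose out of reach is approached as far as the arm can. A call is refused whole if a number of a shift passes 41.7 or a number of a turn 0.125, either way. A call with a gripper value outside its range is refused whole. "claw" is the gripper's target within -1 to 1 (shut at 1, half-way at 0, fully open at -1), set as the call begins (left out, the last holds). The fingers move at their own pace and stop on an object; "grip_force" is the grip in N (left out, the last holds). Time passes only in rows, so rows that do not move let the fingers close, or fill a call up. It gives the time, the measured TCP pose, the force, the opening and the grip force at its end, in the units of the state.
- telemetry.get_state(): the state, without advancing time (a new reading comes with each control period).
- eyes.grab_frame(name): name is "scene" or "side" or "wrist"; returns the picture (420x560x3 uint8, red, green, blue); there is no depth.
- eyes.calibration(name): a dict with "mtx" (3x3 intrinsics, pixels), "rvec" (rotation vector, rad) and "tvec" (3), from world to camera coordinates, as OpenCV has them. Camera axes: x right, y down, z forward; pixel columns grow to the right and rows downward; lengths in m; the calibration is good to about 2 mm. A picture is of the moment at which its call begins: read the wrist's pose just before it. calibration takes no time and is no camera call; for the wrist camera it gives the pose at the moment of the call.
- ticket.job_done(): hands the job in; it is judged then, once.
Trained networks look in the newest picture that a camera, given by its name, has taken for a name from the list of things; names that differ only in an ending like _2 or _b are one class to them, and where a whole thing is asked for, a point or a joint stands for the part that bears it (a point fixed in the world has none). Each returns a list of dicts, best first, with "conf" (0 to 1); they miss things now and then, are a little off and sometimes report something else, mostly with a low value. They report only what shows in the picture. A call takes as long as a camera call.
- recognise(camera, name): "position" ([x, y, z] in m, in world coordinates, good to about 4 mm: the middle of the surface that is visible of it).
- trace(camera, name): "mask" (420x560 bool, what is visible of it).
The state is a dict: "t": time; "q": joint angles; "qd": joint speeds; "joint_efforts": joint torques, N m; "eef_pos": TCP position; "ee_rot": TCP orientation; "force": force on the tool from outside, world axes, zero at the start; "moment": the same for the moment, N m; "width": finger opening in m; "gripper_force": force on a finger pad.
Only numpy, scipy, OpenCV 4.12 (cv2) and the standard library are available. Lean on these libraries where they do the work, as an engineer would, in place of code of your own. Each camera call takes 0.05 s, during which the arm holds its last target. There are 200 camera calls.

## Working session

There is one attempt and no reset: what is moved stays moved. The work goes in short steps, Python scripts to look and compute and a tool call to move; the robot and the scene stay as the last step left them, time stands still between calls to the robot, and variables do not carry over. Pictures are saved under pics/ and viewed, at most 10 in all, crops included, and the job is handed in when it is done.

Besides the shell and the picture viewer there is one more tool, called in YAML: its name, and indented under it one key for each argument. servo_tool: Moves the arm, as the interface text tells. Its arguments: {"type":"object","properties":{"series":{"type":"array"},"claw":{"type":"number"},"grip_force":{"type":"number"}},"required":["series"]}

```bash
mkdir -p pics
cat > h.py <<'E'
import numpy as np, cv2
from station import telemetry, eyes, ticket, recognise, trace
def snap(n,f):
    im=eyes.grab_frame(n); cv2.imwrite('pics/'+f,cv2.cvtColor(im,cv2.COLOR_RGB2BGR)); return im
def proj(n,P):
    c=eyes.calibration(n); return cv2.projectPoints(np.float64(P).reshape(-1,3),np.float64(c['rvec']),np.float64(c['tvec']),np.float64(c['mtx']),None)[0].reshape(-1,2)
def unproj(n,px,z):
    c=eyes.calibration(n);R=cv2.Rodrigues(np.float64(c['rvec']))[0];t=np.float64(c['tvec']).ravel()
    o=-R.T@t; px=np.atleast_2d(px); d=(R.T@np.linalg.inv(c['mtx'])@np.c_[px,np.ones(len(px))].T).T
    return o+d*((z-o[2])/d[:,2])[:,None]
E
python3 - <<'E'
from h import *
np.set_printoptions(precision=3,suppress=True)
a=snap('scene','s0.png');b=snap('side','d0.png')
for cam in ['scene','side']:
  for n in ['bottle','label_side','monitor','probe','selector','tray','cleared_bottle','cleared_beaker','round_bottle_a','jar','reagent_bottle','timer','wash_bottle']:
    print(cam,n,[(np.round(r['position'],3).tolist(),round(r['conf'],2)) for r in recognise(cam,n)[:4]])
s=telemetry.get_state();print({k:np.round(v,3) for k,v in s.items()})
E
```

```text
scene bottle [([0.424, 0.162, 0.076], 0.66)]
scene label_side [([0.426, 0.163, 0.07], 0.58)]
scene monitor [([0.568, 0.363, 0.092], 0.59)]
scene probe [([0.493, 0.381, 0.066], 0.81)]
scene selector [([0.603, 0.351, 0.105], 0.69)]
scene tray [([0.584, -0.031, 0.005], 0.67), ([0.426, 0.162, 0.075], 0.49)]
scene cleared_bottle [([0.604, 0.349, 0.106], 0.69), ([0.61, -0.093, 0.061], 0.64)]
scene cleared_beaker [([0.596, 0.037, 0.043], 0.94), ([0.604, 0.352, 0.106], 0.24)]
scene round_bottle_a [([0.443, 0.021, 0.063], 0.82), ([0.431, 0.087, 0.055], 0.68)]
scene jar [([0.327, 0.448, 0.063], 0.68), ([0.446, 0.021, 0.057], 0.18)]
scene reagent_bottle [([0.563, 0.162, 0.097], 0.58)]
scene timer [([0.456, 0.493, 0.016], 0.84)]
scene wash_bottle [([0.717, 0.046, 0.109], 0.61), ([0.595, 0.036, 0.044], 0.2)]
side bottle [([0.429, 0.164, 0.078], 0.8), ([0.722, 0.06, 0.151], 0.6)]
side label_side [([0.435, 0.161, 0.076], 0.77)]
side monitor []
side probe [([0.493, 0.386, 0.067], 0.58)]
side selector [([0.607, 0.357, 0.102], 0.63)]
side tray [([0.571, -0.016, 0.009], 0.91), ([0.431, 0.163, 0.078], 0.33), ([0.46, 0.495, 0.019], 0.18)]
side cleared_bottle []
side cleared_beaker [([0.596, 0.041, 0.034], 0.62)]
side round_bottle_a [([0.436, 0.088, 0.059], 0.9), ([0.45, 0.016, 0.061], 0.89)]
side jar [([0.331, 0.448, 0.069], 0.76)]
side reagent_bottle [([0.565, 0.163, 0.103], 0.81)]
side timer [([0.455, 0.494, 0.02], 0.57)]
side wash_bottle [([0.723, 0.06, 0.151], 0.93)]
{'t': np.float64(1.4), 'q': array([ 1.519,  0.359,  0.012, -0.   , -1.224, -0.288]), 'qd': array([-0.002, -0.001, -0.   , -0.001,  0.001,  0.001]), 'joint_efforts': array([  0.001, -58.238,  29.33 ,   7.002,   0.012,  -0.   ]), 'eef_pos': array([0.225, 0.636, 0.227]), 'ee_rot': array([-3.142,  0.   , -0.34 ]), 'force': array([ 0.526, -0.038, -0.014]), 'moment': array([-0.009, -0.025,  0.   ]), 'gripper_force': np.float64(0.0), 'width': np.float64(0.088)}
```

View pics/s0.png

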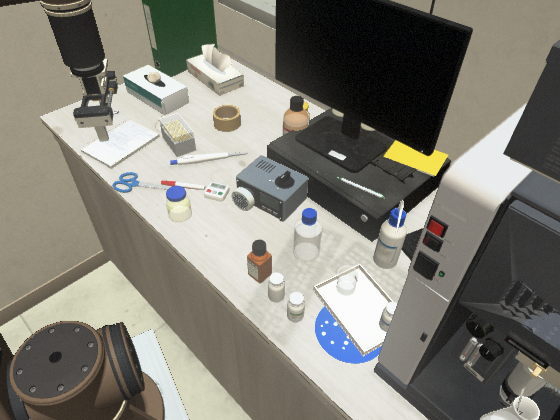

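View pics/d0.png

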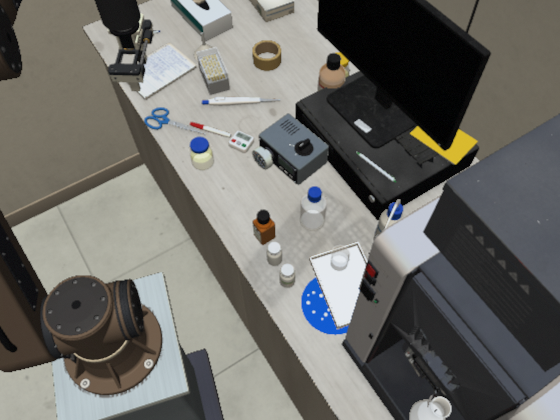

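```bash
cat > fit.py <<'E'
from h import *
from scipy.optimize import minimize
def box(x0,x1,y0,y1,z0,z1): return np.array([[x,y,z] for x in(x0,x1) for y in(y0,y1) for z in(z0,z1)])
def w(P,p):
    c,s=np.cos(p[2]),np.sin(p[2]); return np.c_[P[:,0]*c-P[:,1]*s+p[0],P[:,0]*s+P[:,1]*c+p[1],P[:,2]]
def circ(r,z,cx=0,cy=0): a=np.linspace(0,2*np.pi,24); return np.c_[cx+r*np.cos(a),cy+r*np.sin(a),0*a+z]
def fit(cams,name,parts,p0,pick=0,yaws=(0,)):
    M={c:trace(c,name) for c in cams}
    M={c:m[pick]['mask'] for c,m in M.items() if m}
    def cost(p):
        t=0
        for c,m in M.items():
            im=np.zeros((420*4,560*4),np.uint8)
            for P in parts: cv2.fillConvexPoly(im,cv2.convexHull(np.round(proj(c,w(P,p))*4+1.5).astype(np.int32)),1)
            f=cv2.resize(im.astype(np.float32),(560,420),interpolation=cv2.INTER_AREA)
            t+=1-np.minimum(f,m).sum()/np.maximum(f,m).sum()
        return t/len(M)
    best=None
    for y in yaws:
        q=np.array([p0[0],p0[1],y]); S=np.array([q,q+[.015,0,.1],q+[0,.015,-.1],q+[.01,.01,.2]])
        r=minimize(cost,q,method='Nelder-Mead',options=dict(initial_simplex=S,maxiter=150,xatol=1e-4,fatol=1e-4))
        if best is None or r.fun<best.fun: best=r
    return best.x,best.fun,list(M)
E
python3 - <<'E'
from fit import *
np.set_printoptions(precision=3,suppress=True)
snap('scene','s1.png');snap('side','d1.png')
case=[box(-.06,.06,-.085,.085,0,.095)]
# selector skirt/bar & probe
a=np.linspace(0,2*np.pi,24)
pr=np.vstack([np.c_[0*a-x,.035+.034*np.cos(a),.055+.034*np.sin(a)] for x in(.101,.079)])
tr=[box(-.07,.07,-.1,.1,0,.02)]
bt=[np.vstack([box(-.023,.023,-.023,.023,0,.08),circ(.016,.092)]),np.vstack([circ(.016,.092),circ(.016,.118)])]
for cams in (['scene'],['side'],['scene','side']):
  print(cams)
  for n,pt,p0,ys in [('monitor',case+[pr],(.6,.35),(-.3,0,.3)),('monitor',case,(.6,.35),(-.3,0,.3)),('tray',tr,(.58,-.03),(-.3,0,.3)),('bottle',bt,(.435,.165),(-.6,-.2,.2,.6))]:
    try: print(n,*fit(cams,n,pt,p0,0,ys))
    except Exception as e: print(n,e)
S=cv2.imread('pics/s1.png')[145:300,215:365];D=cv2.imread('pics/d1.png')[105:260,230:380]
cv2.imwrite('pics/c1.png',np.hstack([cv2.resize(i,None,fx=2.66,fy=2.66,interpolation=cv2.INTER_CUBIC) for i in (S,D)]))
E
```

```text
['scene']
monitor [0.592 0.404 0.535] 0.10189545154571533 ['scene']
monitor [0.588 0.399 0.551] 0.12352615594863892 ['scene']
tray [ 0.6   -0.026  0.032] 0.2857087254524231 ['scene']
bottle [ 0.436  0.176 -0.953] 0.08952713012695312 ['scene']
['side']
monitor [0.587 0.405 0.487] 0.0853455662727356 ['side']
monitor [0.583 0.401 0.542] 0.12329298257827759 ['side']
tray [ 0.597 -0.022  0.015] 0.39394253492355347 ['side']
bottle [ 0.434  0.179 -1.33 ] 0.08744627237319946 ['side']
['scene', 'side']
monitor [0.589 0.403 0.478] 0.100348562002182 ['scene', 'side']
monitor [0.585 0.4   0.529] 0.1267205774784088 ['scene', 'side']
tray [ 0.599 -0.024  0.017] 0.3467657268047333 ['scene', 'side']
bottle [0.434 0.178 0.235] 0.10099571943283081 ['scene', 'side']
```

View pics/c1.png

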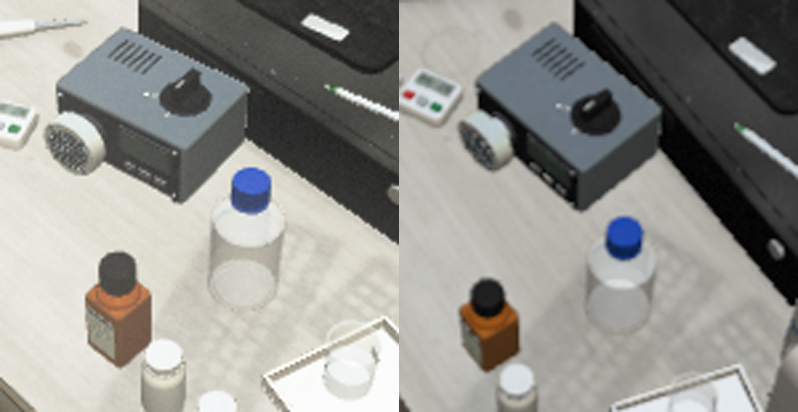

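Run:
```python
from fit import *
from scipy.optimize import least_squares
np.set_printoptions(precision=3,suppress=True)
sc=lambda L:np.array([(215+u/2.66-.3,145+v/2.66-.3) for u,v in L]); sd=lambda L:np.array([(230+(u-399)/2.66-.3,105+v/2.66-.3) for u,v in L])
def pf(P,ps,pd,p0):
    f=lambda p:np.r_[(proj('scene',w(P,p))-ps).ravel(),(proj('side',w(P,p))-pd).ravel()]
    r=least_squares(f,p0,loss='soft_l1');return r.x,np.abs(r.fun).mean(),r.fun.reshape(-1,2)
h=.095
P=np.array([[.06,.085,h],[-.06,.085,h],[-.06,-.085,h],[.06,-.085,h],[-.06,-.085,0]])
r=pf(P,sc([(122,28),(58,88),(180,142),(247,92),(180,200)]),sd([(555,22),(478,82),(580,152),(661,105),(582,210)]),[.59,.4,.5]);print(r)
m=r[0]
print('window',w(np.array([[-.101,.035,.055],[-.111,.035,.055]]),m))
# bottle: left corner(-x,+y) front(-x,-y) right(+x,-y) , bottoms then shoulder
P=np.array([[-.023,.023,0],[-.023,-.023,0],[.023,-.023,0],[-.023,.023,.08],[-.023,-.023,.08],[.023,-.023,.08]])
print(pf(P,sc([(88,340),(120,365),(150,335),(87,296),(118,313),(152,291)]),sd([(463,350),(492,370),(519,345),(461,313),(491,330),(518,312)]),[.434,.177,.2]))
for n in 'scene','side':
    eyes.grab_frame(n); t=[r for r in trace(n,'selector')]
    if t:
        ys,xs=np.nonzero(t[0]['mask']);print(n,'selpix',xs.mean(),ys.mean(),unproj(n,[xs.mean(),ys.mean()],.108))
c=eyes.calibration('wrist');R=cv2.Rodrigues(np.float64(c['rvec']))[0]
s=telemetry.get_state();from scipy.spatial.transform import Rotation as Ro
T=Ro.from_euler('xyz',s['ee_rot']).as_matrix()
print('cam in tool',T.T@(-R.T@np.ravel(c['tvec'])-s['eef_pos']),'axes',T.T@R.T,c['mtx'][0])
```

```text
(array([0.59 , 0.402, 0.439]), np.float64(2.1226678659377276), array([[-0.701, -2.938],
       [-2.938, -3.917],
       [ 0.825,  1.225],
       [ 0.706, -4.061],
       [ 0.138,  3.885],
       [-0.013, -2.702],
       [-1.931, -3.363],
       [ 0.823,  6.439],
       [ 1.362,  0.289],
       [-0.667,  3.53 ]]))
window [[0.483 0.391 0.055]
 [0.474 0.387 0.055]]
(array([0.438, 0.181, 0.452]), np.float64(1.3963305722012624), array([[-1.341,  1.597],
       [ 1.238,  0.979],
       [ 0.8  ,  0.165],
       [-2.25 , -1.849],
       [ 1.475,  0.68 ],
       [ 0.119, -3.311],
       [-0.726, -2.154],
       [-0.283,  1.259],
       [ 2.012,  0.283],
       [-1.507, -2.622],
       [-0.898,  2.283],
       [ 2.015, -1.665]]))
scene selpix 284.86021505376345 179.34408602150538 [[0.607 0.354 0.108]]
side selpix 303.74 145.92666666666668 [[0.606 0.358 0.108]]
cam in tool [ 0.078 -0.    -0.156] axes [[ 0.    -0.959 -0.284]
 [ 1.     0.001 -0.001]
 [ 0.001 -0.284  0.959]] [342.464   0.    279.738]
```

```bash
cat >> h.py <<'E'
def plan(target,yaw,n=10,nr=None,pose=None):
    """tool rows (mm, rad) to go straight to target/yaw in n rows (turn in nr)"""
    s=telemetry.get_state(); p,y=(np.array(s['eef_pos']),s['ee_rot'][2]) if pose is None else pose
    d=(np.array(target)-p)*1000; nr=nr or n
    dy=yaw-y; print('from',np.round(p,4),round(y,4),'delta',np.round(d,1),'turn',round(-dy,3))
    rows=[]
    for i in range(n):
        a=y; c,s_=np.cos(a),np.sin(a); v=d/n
        rows.append([round(v[0]*c+v[1]*s_,1),round(v[0]*s_-v[1]*c,1),round(-v[2],1),round(-dy/nr,3) if i<nr else 0])
        if i<nr: y+=dy/nr
    print(str(rows).replace(' ',''))
E
python3 -c "
from h import *
plan([.57,.36,.29],.5,13)"
```

```text
from [0.225  0.6364 0.2266] -0.3398 delta [ 345.  -276.4   63.4] turn -0.84
[[np.float64(32.1),np.float64(11.2),np.float64(-4.9),np.float64(-0.065)],[np.float64(31.3),np.float64(13.2),np.float64(-4.9),np.float64(-0.065)],[np.float64(30.4),np.float64(15.2),np.float64(-4.9),np.float64(-0.065)],[np.float64(29.4),np.float64(17.2),np.float64(-4.9),np.float64(-0.065)],[np.float64(28.2),np.float64(19.0),np.float64(-4.9),np.float64(-0.065)],[np.float64(26.9),np.float64(20.8),np.float64(-4.9),np.float64(-0.065)],[np.float64(25.5),np.float64(22.5),np.float64(-4.9),np.float64(-0.065)],[np.float64(24.0),np.float64(24.1),np.float64(-4.9),np.float64(-0.065)],[np.float64(22.4),np.float64(25.6),np.float64(-4.9),np.float64(-0.065)],[np.float64(20.7),np.float64(27.0),np.float64(-4.9),np.float64(-0.065)],[np.float64(18.9),np.float64(28.3),np.float64(-4.9),np.float64(-0.065)],[np.float64(17.0),np.float64(29.4),np.float64(-4.9),np.float64(-0.065)],[np.float64(15.1),np.float64(30.5),np.float64(-4.9),np.float64(-0.065)]]
```

servo_tool:
  series:
    - [[32,11,-10,-0.08],[31,14,-10,-0.08],[30,16,-10,-0.08],[29,18,-10,-0.08],[27,20,-5,-0.08],[26,22,-5,-0.08],[24,24,-5,-0.08],[22,26,-5,-0.08],[20,28,-2,-0.08],[18,29,-1,-0.08]]
  claw: -0.3

```text
t: 3.33
eef_pos: [0.4959, 0.4279, 0.2904]
ee_rot: [-3.141, -0.001, 0.464]
force: [-0.2, 0.4, 0.3]
width: 0.057
gripper_force: 0.0
```

servo_tool:
  series:
    - [[16,30,0,-0.04],[15,30,0,0],[8,16,0,0],[0,0,0,0],[0,0,0,0],[0,0,0,0],[0,0,0,0],[0,0,0,0],[0,0,0,0],[0,0,0,0]]

```text
t: 4.17
eef_pos: [0.5639, 0.3805, 0.2898]
ee_rot: [-3.141, -0.0, 0.501]
force: [-0.1, 0.0, 0.5]
width: 0.057
gripper_force: 0.0
```

```bash
sed -i 's/print(str(rows)/print(str([[float(k) for k in r] for r in rows])/' h.py
python3 - <<'E'
from fit import *
np.set_printoptions(precision=3,suppress=True)
s=telemetry.get_state();print(s['t'],s['eef_pos'],s['ee_rot'],s['width'],s['q'])
snap('wrist','w1.png')
for n in ['selector','probe','monitor','bottle','label_side']: print(n,[(np.round(r['position'],3).tolist(),round(r['conf'],2)) for r in recognise('wrist',n)[:4]])
E
```

```text
4.1667 [0.564 0.38  0.29 ] [-3.141 -0.     0.501] 0.05700211837798331 [ 0.879  0.338  0.124 -0.    -1.356  1.193]
selector [([0.604, 0.361, 0.101], 0.79)]
probe [([0.497, 0.385, 0.08], 0.6)]
monitor [([0.587, 0.399, 0.094], 0.62)]
bottle [([0.421, 0.196, 0.07], 0.57)]
label_side [([0.422, 0.195, 0.074], 0.62)]
```

View pics/w1.png

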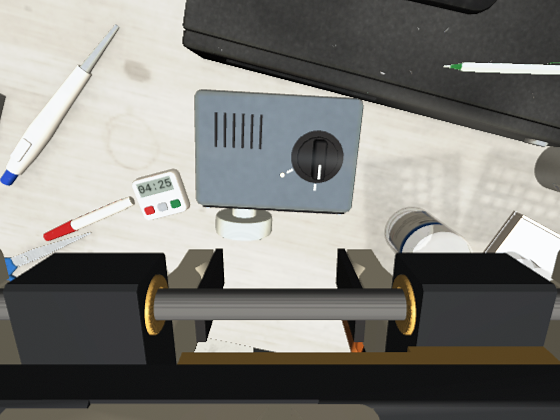

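Run:
```python
from fit import *
np.set_printoptions(precision=4,suppress=True)
im=eyes.grab_frame('wrist')
seed=im[190,240].astype(int);print(seed,im[100,220],im[200,340])
m=(np.abs(im.astype(int)-seed).max(2)<30).astype(np.uint8); m[:80]=0;m[225:]=0;m[:,:180]=0;m[:,375:]=0
cs=max(cv2.findContours(m,0,2)[0],key=cv2.contourArea);m[:]=0;cv2.fillConvexPoly(m,cv2.convexHull(cs),1);m=m.astype(bool)
import fit as F
F.trace=lambda c,n:[{'mask':m}]
top=[box(-.06,.06,-.085,.085,.095,.095)]
print(F.fit(['wrist'],'x',top,(.59,.40),0,(.45,)))
from h import trace
for n in ('monitor','probe'):
    t=trace('wrist',n)
    if t: F.trace=lambda c,nn:[t[0]]; a=np.linspace(0,2*np.pi,24); pr=np.vstack([np.c_[0*a-x,.035+.034*np.cos(a),.055+.034*np.sin(a)] for x in(.101,.079)]); print(n,F.fit(['wrist'],n,[pr] if n=='probe' else [box(-.06,.06,-.085,.085,0,.095),pr],(.59,.40),0,(.45,)))
# knob: dark mask on case
g=cv2.cvtColor(im,cv2.COLOR_RGB2GRAY)[120:195,280:350]; 
d=(g<70).astype(np.uint8); c=max(cv2.findContours(d,0,2)[0],key=cv2.contourArea); (x,y),r=cv2.minEnclosingCircle(c); e=cv2.fitEllipse(c); print('knob',x+280,y+120,r,e,unproj('wrist',[e[0][0]+280,e[0][1]+120],.1015))
# pointer white line
wm=(g>170).astype(np.uint8); n,l,st,ce=cv2.connectedComponentsWithStats(wm)
for i in range(1,n):
    if st[i,4]>4:
        pts=np.argwhere(l==i)[:,::-1]+[280,120]; print(st[i,4],pts.mean(0),pts.min(0),pts.max(0),unproj('wrist',pts.mean(0),.1215))
```

```text
[132 147 156] [132 145 156] [130 145 154]
(array([0.5884, 0.3985, 0.4531]), np.float64(0.0515170693397522), ['wrist'])
monitor (array([0.5902, 0.3981, 0.4461]), np.float64(0.04063856601715088), ['wrist'])
probe (array([0.5908, 0.4039, 0.4964]), np.float64(0.09767311811447144), ['wrist'])
knob 316.0664749145508 156.3150291442871 26.191694259643555 ((34.541954040527344, 36.16983413696289), (46.56634521484375, 52.736968994140625), 16.640247344970703) [[0.6083 0.3636 0.1015]]
36 [318.0833 172.    ] [317 165] [319 179] [[0.5983 0.3561 0.1215]]
24 [288.7917 170.875 ] [286 169] [292 173] [[0.5858 0.3812 0.1215]]
21 [281.6667 174.8571] [280 173] [284 177] [[0.5791 0.3853 0.1215]]
20 [313.95 186.85] [313 184] [315 190] [[0.5838 0.3522 0.1215]]
```

Run:
```python
from h import *
np.set_printoptions(precision=4,suppress=True)
P=unproj('wrist',[[313.95,186.85],[288.8,170.9],[281.7,174.9]],.095); B=unproj('wrist',[[318.5,165],[317.5,179]],.1215);print(P,B)
for yaw in (.45,.47):
    m=np.array([.589,.3985]);R=np.array([[np.cos(yaw),-np.sin(yaw)],[np.sin(yaw),np.cos(yaw)]])
    print('local',(np.vstack([P,B])[:,:2]-m)@R)
    d0=R[:,0]; d1=P[1,:2]-P[2,:2]; A=np.c_[d0,-d1]; k=np.linalg.solve(A,P[2,:2]-P[0,:2]); print('centre',P[0,:2]+d0*k[0], 'ang',np.arctan2(d1[1],d1[0]))
d=B[0]-B[1];print('bar yaw',np.arctan2(d[1],d[0]))
```

```text
[[0.5798 0.3469 0.095 ]
 [0.5819 0.3783 0.095 ]
 [0.5747 0.3827 0.095 ]] [[0.6043 0.3591 0.1215]
 [0.5921 0.3531 0.1215]]
local [[-0.0307 -0.0425]
 [-0.0152 -0.0151]
 [-0.0197 -0.008 ]
 [-0.0034 -0.0421]
 [-0.0169 -0.0422]]
centre [0.6096 0.3613] ang -0.551153214403431
local [[-0.0316 -0.0418]
 [-0.0155 -0.0148]
 [-0.0199 -0.0076]
 [-0.0042 -0.042 ]
 [-0.0178 -0.0419]]
centre [0.6089 0.3617] ang -0.551153214403431
bar yaw 0.46164949879943123
```

Run:
```python
from h import *
np.set_printoptions(precision=3,suppress=True)
print(unproj('scene',[[350,150],[350,132],[268,150],[300,140],[365,212]],.1))
print(unproj('scene',[[277,88],[435,150]],.25),unproj('scene',[[277,88],[435,150]],.2))
plan([.608,.361,.15],.46)
plan([.608,.361,.105],.46,pose=(np.array([.608,.361,.15]),.46))
```

```text
[[0.844 0.384 0.1  ]
 [0.896 0.458 0.1  ]
 [0.631 0.497 0.1  ]
 [0.739 0.495 0.1  ]
 [0.731 0.156 0.1  ]]
[[0.696 0.564 0.25 ]
 [0.898 0.138 0.25 ]] [[0.737 0.638 0.2  ]
 [0.954 0.181 0.2  ]]
from [0.565 0.38  0.289] 0.5002 delta [  43.5  -18.8 -139.5] turn 0.04
[[2.9,3.7,14.0,0.004],[2.9,3.7,14.0,0.004],[2.9,3.7,14.0,0.004],[3.0,3.7,14.0,0.004],[3.0,3.7,14.0,0.004],[3.0,3.7,14.0,0.004],[3.0,3.7,14.0,0.004],[3.0,3.7,14.0,0.004],[3.0,3.6,14.0,0.004],[3.0,3.6,14.0,0.004]]
from [0.608 0.361 0.15 ] 0.46 delta [  0.   0. -45.] turn -0.0
[[0.0,0.0,4.5,-0.0],[0.0,0.0,4.5,-0.0],[0.0,0.0,4.5,-0.0],[0.0,0.0,4.5,-0.0],[0.0,0.0,4.5,-0.0],[0.0,0.0,4.5,-0.0],[0.0,0.0,4.5,-0.0],[0.0,0.0,4.5,-0.0],[0.0,0.0,4.5,-0.0],[0.0,0.0,4.5,-0.0]]
```

servo_tool:
  series:
    - [[5,6,23,0.02],[5,6,23,0.02],[5,6,23,0],[5,6,23,0],[5,6,23,0],[4,6,23,0],[0,0.5,0,0],[0,0,0,0],[0,0,0,0],[0,0,0,0]]

```text
t: 5.45
eef_pos: [0.6075, 0.3614, 0.1538]
ee_rot: [-3.141, -0.003, 0.461]
force: [-0.1, -0.7, 0.4]
width: 0.0571
gripper_force: 0.0
```

Run:
```python
from h import *
np.set_printoptions(precision=4,suppress=True)
plan([.608,.361,.105],.46)
snap('wrist','w2.png'); print([(np.round(r['position'],4),r['conf']) for r in recognise('wrist','selector')[:2]])
print(proj('wrist',[[.608,.361,.1215],[.591,.3525,.1215],[.608,.361,.1015]]))
```

```text
from [0.6075 0.3614 0.1538] 0.4607 delta [  0.5  -0.4 -48.8] turn 0.001
[[0.0,0.1,4.9,0.0],[0.0,0.1,4.9,0.0],[0.0,0.1,4.9,0.0],[0.0,0.1,4.9,0.0],[0.0,0.1,4.9,0.0],[0.0,0.1,4.9,0.0],[0.0,0.1,4.9,0.0],[0.0,0.1,4.9,0.0],[0.0,0.1,4.9,0.0],[0.0,0.1,4.9,0.0]]
[(array([0.6024, 0.3629, 0.1026]), 0.95)]
[[280.4144 243.1845]
 [280.4727 272.3325]
 [280.3714 231.5332]]
```

View pics/w2.png

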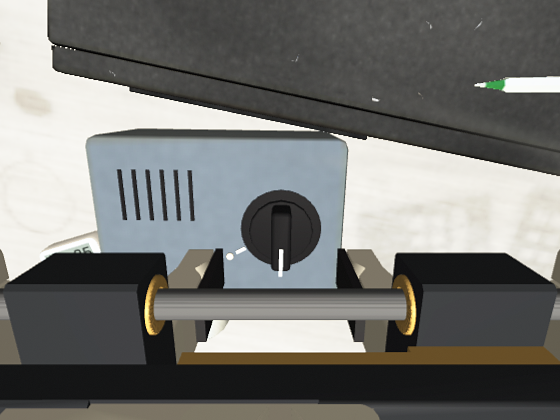

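servo_tool:
  series:
    - [[1,0,12,0],[0,0,12,0],[0,0,12,0],[0,0,8,0],[0,0,4.5,0],[0,0,0,0],[0,0,0,0],[0,0,0,0],[0,0,0,0],[0,0,0,0]]

```text
t: 6.38
eef_pos: [0.608, 0.3611, 0.1037]
ee_rot: [-3.141, -0.001, 0.46]
force: [0.3, 0.3, -0.8]
width: 0.0569
gripper_force: 0.0
```

servo_tool:
  series:
    - [[0,0,0,0],[0,0,0,0],[0,0,0,0],[0,0,0,0],[0,0,0,0],[0,0,0,0],[0,0,0,0],[0,0,0,0],[0,0,0,0],[0,0,0,0]]
  claw: 1
  grip_force: 20

```text
t: 7.22
eef_pos: [0.6077, 0.3609, 0.103]
ee_rot: [-3.142, 0.0, 0.46]
force: [0.3, 0.4, -0.5]
width: 0.0118
gripper_force: 20.0
```

Gripped on the 12 mm bar. Turn clockwise 1.05 rad (tool turn +), a little over.

servo_tool:
  series:
    - [[0,0,0,0.11],[0,0,0,0.11],[0,0,0,0.11],[0,0,0,0.11],[0,0,0,0.11],[0,0,0,0.11],[0,0,0,0.11],[0,0,0,0.11],[0,0,0,0.11],[0,0,0,0.07]]

```text
t: 8.05
eef_pos: [0.6074, 0.36, 0.1029]
ee_rot: [3.14, -0.0, -0.606]
force: [-1.0, -2.1, 1.3]
width: 0.0116
gripper_force: 20.0
```

servo_tool:
  series:
    - [[0,0,0,0.02],[0,0,0,0],[0,0,0,0],[0,0,0,0],[0,0,0,0],[0,0,0,0],[0,0,0,0],[0,0,0,0],[0,0,0,0],[0,0,0,0]]

```text
t: 8.88
eef_pos: [0.6074, 0.3601, 0.1029]
ee_rot: [3.14, -0.0, -0.618]
force: [-1.4, -5.4, 1.1]
width: 0.0117
gripper_force: 20.0
```

servo_tool:
  series:
    - [[0,0,0,0],[0,0,0,0],[0,0,0,0],[0,0,0,0],[0,0,0,0],[0,0,-10,0],[0,0,-30,0],[0,0,-40,0],[0,0,-40,0],[0,0,-20,0]]
  claw: -0.3

```text
t: 9.72
eef_pos: [0.6094, 0.3617, 0.25]
ee_rot: [-3.135, -0.003, -0.619]
force: [0.6, -0.2, 1.7]
width: 0.0572
gripper_force: 0.0
```

Run:
```python
from h import *
np.set_printoptions(precision=4,suppress=True)
plan([.436,.178,.24],.0)
snap('wrist','w3.png')
```

```text
from [0.6094 0.3617 0.25  ] -0.6191 delta [-173.4 -183.7  -10. ] turn -0.619
[[-3.5,25.0,1.0,-0.062],[-5.0,24.8,1.0,-0.062],[-6.5,24.4,1.0,-0.062],[-8.0,24.0,1.0,-0.062],[-9.5,23.4,1.0,-0.062],[-10.9,22.8,1.0,-0.062],[-12.3,22.1,1.0,-0.062],[-13.7,21.3,1.0,-0.062],[-14.9,20.4,1.0,-0.062],[-16.2,19.4,1.0,-0.062]]
```

View pics/w3.png

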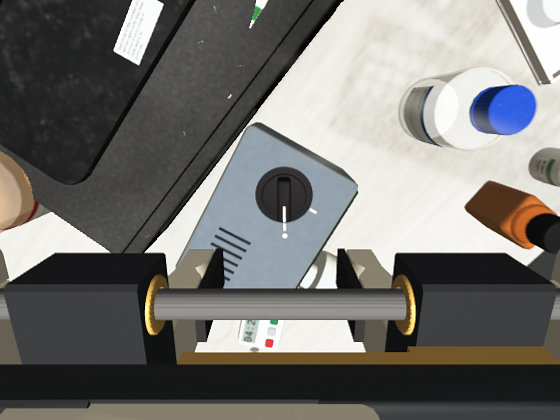

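servo_tool:
  series:
    - [[-3.5,25,1,-0.06],[-5,25,1,-0.06],[-6.5,24.5,1,-0.06],[-8,24,1,-0.06],[-9.5,23.5,1,-0.06],[-11,23,1,-0.06],[-12,22,1,-0.06],[-13.5,21.5,1,-0.06],[-15,20.5,1,-0.07],[-16,19.5,1,-0.07]]
  claw: -0.5

```text
t: 10.6
eef_pos: [0.4321, 0.1767, 0.2337]
ee_rot: [-3.141, -0.001, 0.004]
force: [-0.1, 1.0, -0.4]
width: 0.0653
gripper_force: 0.0
```

servo_tool:
  series:
    - [[0,0,0,0],[0,0,0,0],[0,0,0,0],[0,0,0,0],[0,0,0,0],[0,0,0,0],[0,0,0,0],[0,0,0,0],[0,0,0,0],[0,0,0,0]]

```text
t: 11.43
eef_pos: [0.433, 0.1776, 0.233]
ee_rot: [3.141, 0.0, 0.0]
force: [1.5, -0.1, -0.2]
width: 0.0656
gripper_force: 0.0
```

Run:
```python
from fit import *
np.set_printoptions(precision=4,suppress=True)
s=telemetry.get_state();print(s['eef_pos'],s['ee_rot'])
im=snap('wrist','w4.png'); print([(np.round(r['position'],4),r['conf']) for r in recognise('wrist','bottle')[:2]])
bt=[np.vstack([box(-.023,.023,-.023,.023,0,.08),circ(.016,.092)]),np.vstack([circ(.016,.092),circ(.016,.118)])]
print(fit(['wrist'],'bottle',bt,(.436,.178),0,(-.5,-.1,.3,.7)))
C=circ(.016,.118)
x0,y0,x1,y1=190,120,390,260
cv2.imwrite('pics/w4c.png',cv2.resize(cv2.cvtColor(im,cv2.COLOR_RGB2BGR)[y0:y1,x0:x1],None,fx=4,fy=4,interpolation=cv2.INTER_CUBIC))
```

```text
[0.433  0.1776 0.233 ] [3.1414 0.0002 0.0002]
[(array([0.4481, 0.1788, 0.0848]), 0.94), (array([0.5904, 0.0394, 0.0349]), 0.24)]
(array([0.4367, 0.1767, 0.3225]), np.float64(0.08417683839797974), ['wrist'])
```

View pics/w4c.png

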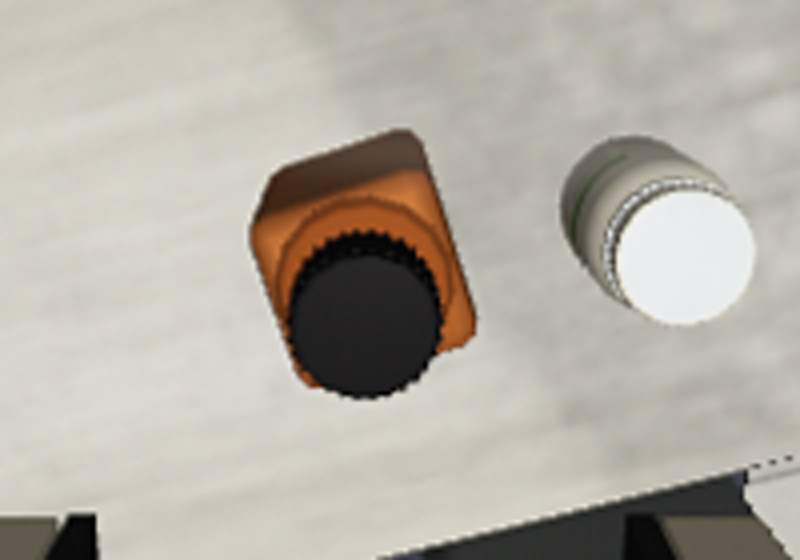

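Run:
```python
from h import *
np.set_printoptions(precision=4,suppress=True)
q=lambda u,v:(190+u/4-.4,120+v/4-.4)
for a,b,z in [((475,320),(420,165),.08),((300,370),(252,235),.08),((418,168),(262,215),.08),((405,128),(275,170),.0)]:
    P=unproj('wrist',[q(*a),q(*b)],z); d=P[1]-P[0]; print(P[:,:2].ravel(),np.arctan2(d[1],d[0]),np.linalg.norm(d))
print('cap',unproj('wrist',[q(366,325)],.118))
plan([.4365,.177,.091],0)
```

```text
[0.4279 0.1509 0.4642 0.1643] 0.3520929965489703 0.038649314280969835
[0.4157 0.192  0.4481 0.2026] 0.317104821084221 0.03411327750091474
[0.4635 0.1647 0.4527 0.2002] 1.8657113977181634 0.037138985329285674
[0.4627 0.1652 0.4508 0.2021] 1.8830410560560433 0.03881827420225044
cap [[0.437  0.1766 0.118 ]]
from [0.433  0.1776 0.2331] 0.0002 delta [   3.5   -0.6 -142.1] turn 0.0
[[0.4,0.1,14.2,0.0],[0.4,0.1,14.2,0.0],[0.4,0.1,14.2,0.0],[0.4,0.1,14.2,0.0],[0.4,0.1,14.2,0.0],[0.4,0.1,14.2,0.0],[0.4,0.1,14.2,0.0],[0.4,0.1,14.2,0.0],[0.4,0.1,14.2,0.0],[0.4,0.1,14.2,0.0]]
```

servo_tool:
  series:
    - [[2,0.5,5,0],[2,0.5,15,0],[0,0,25,0],[0,0,30,0],[0,0,30,0],[0,0,20,0],[0,0,10,0],[0,0,5,0],[0,0,0,0],[0,0,0,0]]

```text
t: 12.42
eef_pos: [0.4373, 0.1767, 0.0933]
ee_rot: [3.142, -0.0, 0.0]
force: [0.6, 0.3, 0.0]
width: 0.0657
gripper_force: 0.0
```

servo_tool:
  series:
    - [[0,0,0,0],[0,0,0,0],[0,0,0,0],[0,0,0,0],[0,0,0,0],[0,0,0,0],[0,0,0,0],[0,0,0,0],[0,0,0,0],[0,0,0,0]]
  claw: 1
  grip_force: 30

```text
t: 13.25
eef_pos: [0.4371, 0.1767, 0.0933]
ee_rot: [-3.141, -0.0, 0.0]
force: [-0.3, 0.6, 4.0]
width: 0.0314
gripper_force: 30.0
```

Run:
```python
from h import *
s=telemetry.get_state();print(s['t'],s['eef_pos'],s['ee_rot'],s['width'],s['gripper_force'],s['q'])
m=np.array([.589,.3985]);y=.46;c,s_=np.cos(y),np.sin(y)
f=lambda lx,ly:(m+[lx*c-ly*s_,lx*s_+ly*c]).round(4)
print('survey',f(-.134,.035),'prep',f(-.19,.035),'tray?')
```

```text
13.25 [0.43712352 0.17668969 0.09328408] [-3.14143100e+00 -3.16504748e-04  3.28102724e-04] 0.031370653895795374 30.000692009925842 [ 8.03181702e-01  1.60874492e-01 -6.04929637e-01  1.60123494e-04
 -8.04656061e-01  7.67831750e-01]
survey [0.4534 0.3704] prep [0.4032 0.3455] tray?
```

servo_tool:
  series:
    - [[0,0,-5,0],[0,0,-5,0],[0,0,-5,0],[-4,-15,0,0],[-7,-27,0,0],[-7,-30,0,0],[-7,-30,0,0],[-7,-30,0,0],[-7,-20,0,0],[-3,-13,0,0.12]]

```text
t: 14.08
eef_pos: [0.3943, 0.3439, 0.1084]
ee_rot: [-3.141, -0.0, -0.117]
force: [-0.1, 0.2, -1.3]
width: 0.0311
gripper_force: 30.0
```

servo_tool:
  series:
    - [[0,0,0,0.12],[0,0,0,0.12],[0,0,0,0.12],[0,0,0,0.12],[0,0,0,0.12],[0,0,0,0.12],[0,0,0,0.12],[0,0,0,0.12],[0,0,0,0.12],[0,0,0,0.12]]

```text
t: 14.92
eef_pos: [0.3949, 0.3415, 0.1084]
ee_rot: [3.142, 0.0, -1.326]
force: [0.0, -0.6, -1.5]
width: 0.0313
gripper_force: 30.0
```

servo_tool:
  series:
    - [[0,0,0,0.12],[0,0,0,0.12],[0,0,0,0.12],[0,0,0,0.12],[0,0,0,0.12],[0,0,0,0.12],[0,0,0,0.12],[0,0,0,0.12],[0,0,0,0.12],[0,0,0,0.12]]

```text
t: 15.75
eef_pos: [0.3949, 0.3415, 0.1084]
ee_rot: [3.141, 0.0, -2.526]
force: [0.0, 0.1, -2.5]
width: 0.0315
gripper_force: 30.0
```

servo_tool:
  series:
    - [[0,0,0,0.12],[0,0,0,0.12],[0,0,0,0.12],[0,0,0,0.12],[0,0,0,0.004],[0,0,0,0],[0,0,0,0],[0,0,0,0],[0,0,0,0],[0,0,0,0]]

```text
t: 16.58
eef_pos: [0.3949, 0.3416, 0.1081]
ee_rot: [-3.142, -0.0, -3.003]
force: [0.4, 0.4, -2.3]
width: 0.0314
gripper_force: 30.0
```

Run:
```python
from fit import *
np.set_printoptions(precision=4,suppress=True)
s=telemetry.get_state();print(s['t'],s['eef_pos'],s['ee_rot'],s['width'],s['q'])
a=snap('scene','s2.png');b=snap('side','d2.png')
Y=.458;m=np.array([.589,.3985,Y]);p=s['eef_pos'];by=s['ee_rot'][2]+.32
A=np.linspace(0,2*np.pi,25)
def draw(n,im):
    im=cv2.resize(cv2.cvtColor(im,cv2.COLOR_RGB2BGR),None,fx=4,fy=4,interpolation=cv2.INTER_CUBIC)
    L=lambda P,c,cl=True:cv2.polylines(im,[np.round(proj(n,P)*4+1.5).astype(np.int32)],cl,c,1)
    for z in(0,.095): L(w(np.array([[-.06,-.085,z],[.06,-.085,z],[.06,.085,z],[-.06,.085,z]]),m),(0,255,0))
    L(w(np.c_[0*A-.101,.035+.034*np.cos(A),.055+.034*np.sin(A)],m),(0,255,255))
    z0=p[2]-.0933
    for z in(0,.08): L(w(np.array([[-.023,-.023,z0+z],[.023,-.023,z0+z],[.023,.023,z0+z],[-.023,.023,z0+z]]),[p[0],p[1],by]),(255,0,255))
    return im
S=draw('scene',a);D=draw('side',b)
pc=proj('scene',[[.49,.37,.06]])[0]*4;pd=proj('side',[[.49,.37,.06]])[0]*4
cr=lambda I,q:I[int(q[1])-240:int(q[1])+240,int(q[0])-200:int(q[0])+200]
cv2.imwrite('pics/o2.png',np.hstack([cr(S,pc),cr(D,pd)]))
```

```text
16.5833 [0.3949 0.3416 0.1081] [-3.1416 -0.     -3.0026] 0.03139569721179688 [ 1.0892  0.221  -0.4817 -0.     -0.868  -2.521 ]
```

View pics/o2.png

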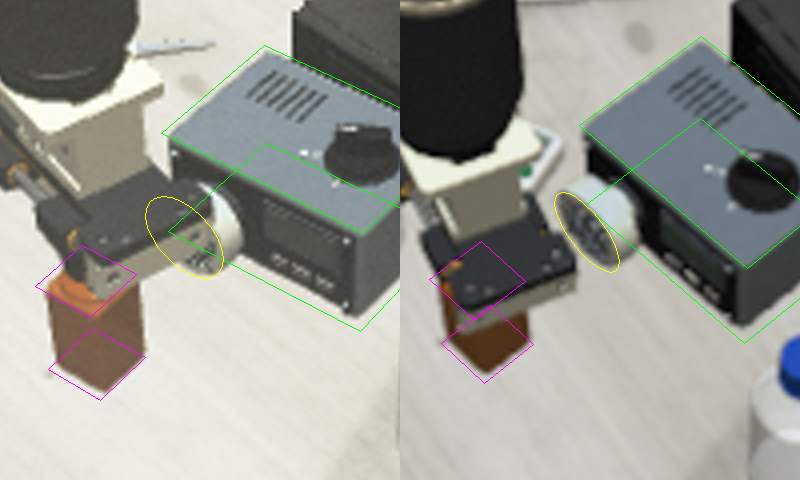

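```bash
cat > ov.py <<'E'
from fit import *
m=np.array([.589,.3985,.458]);tp=np.array([.599,-.024,.02]);A=np.linspace(0,2*np.pi,25)
def panel(n,f,c,k,W,H,polys):
    im=cv2.resize(cv2.imread('pics/'+f),None,fx=k,fy=k,interpolation=cv2.INTER_CUBIC);o=(k-1)/2
    for P,col in polys: cv2.polylines(im,[np.round((proj(n,P)*k+o)*8).astype(np.int32)],True,col,1,cv2.LINE_AA,3)
    q=proj(n,[c])[0]*k+o; x,y=int(q[0]-W/2),int(q[1]-H/2)
    x=min(max(x,0),im.shape[1]-W);y=min(max(y,0),im.shape[0]-H); print(n,'origin',x/k,y/k,k); return im[y:y+H,x:x+W]
E
python3 - <<'E'
from ov import *
pp=[(w(np.c_[0*A-.101,.035+.034*np.cos(A),.055+.034*np.sin(A)],m),(0,255,255)),(w(np.c_[0*A-.079,.035+.034*np.cos(A),.055+.034*np.sin(A)],m),(0,255,0))]
R=lambda a,b,z:np.array([[-a,-b,z],[a,-b,z],[a,b,z],[-a,b,z]])
tt=[(w(R(.07,.1,.02),tp),(0,0,255)),(w(R(.066,.096,.004),tp),(255,0,255)),(w(circ(.0205,.074),[.61,-.09,0]),(0,200,0)),(w(circ(.025,.06),[.597,.037,0]),(0,200,0))]
r1=np.hstack([panel(n,f,[.488,.388,.055],9,400,270,pp) for n,f in(('scene','s1.png'),('side','d1.png'))])
r2=np.hstack([panel(n,f,[.599,-.024,.02],4,400,330,tt) for n,f in(('scene','s1.png'),('side','d1.png'))])
cv2.imwrite('pics/o3.png',np.vstack([r1,r2]))
E
```

```text
scene origin 219.0 185.33333333333334 9
side origin 238.77777777777777 144.66666666666666 9
scene origin 310.25 262.0 4
side origin 298.0 240.25 4
```

View pics/o3.png

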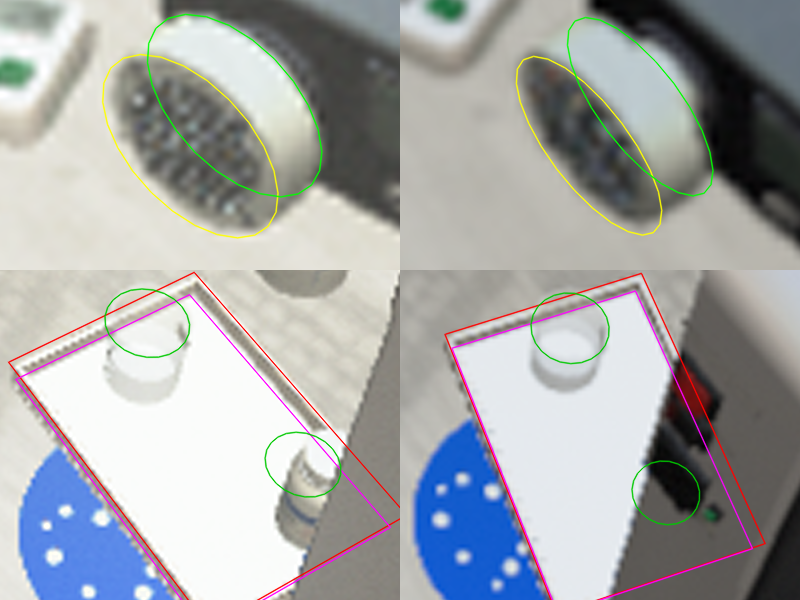

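servo_tool:
  series:
    - [[-6,2,0,0],[-10,3.3,0,0],[-12,4,0,0],[-12,4,0,0],[-9,3,0,0],[-6,2,0,0],[-4,1.4,0,0],[-2,0.7,0,0],[-0.9,0.3,0,0],[0,0,0,0]]

```text
t: 17.52
eef_pos: [0.4533, 0.3704, 0.108]
ee_rot: [-3.141, -0.0, -3.004]
force: [-0.1, -0.5, -2.2]
width: 0.0315
gripper_force: 30.0
```

servo_tool:
  series:
    - [[0,0,0,0],[0,0,0,0],[0,0,0,0],[0,0,0,0],[0,0,0,0],[0,0,0,0],[0,0,0,0],[0,0,0,0],[0,0,0,0],[0,0,0,0]]

```text
t: 18.35
eef_pos: [0.4534, 0.3705, 0.108]
ee_rot: [-3.142, -0.0, -3.004]
force: [-0.6, 0.2, -1.7]
width: 0.0312
gripper_force: 30.0
```

Run:
```python
from ov import *
np.set_printoptions(precision=4,suppress=True)
s=telemetry.get_state();print(s['t'],s['eef_pos'],s['ee_rot'],s['force'],s['width'])
snap('scene','s3.png');snap('side','d3.png')
p=s['eef_pos'];b=[p[0],p[1],s['ee_rot'][2]+.32];z0=p[2]-.0933
R=lambda a,b,z:np.array([[-a,-b,z],[a,-b,z],[a,b,z],[-a,b,z]])
pp=[(w(np.c_[0*A-.101,.035+.034*np.cos(A),.055+.034*np.sin(A)],m),(0,255,255))]+[(w(R(.023,.023,z0+z),b),(255,0,255)) for z in(0,.08)]
cv2.imwrite('pics/o4.png',np.hstack([panel(n,f,[.465,.378,.04],7,400,600,pp) for n,f in(('scene','s3.png'),('side','d3.png'))]))
print('machine',unproj('scene',[[378,375],[440,420]],0),unproj('side',[[345,345]],0))
```

```text
18.35 [0.4534 0.3705 0.108 ] [-3.1415 -0.     -3.0038] [-0.5525  0.2399 -1.6753] 0.0312129907228915
scene origin 206.85714285714286 166.42857142857142 7
side origin 225.85714285714286 124.57142857142857 7
machine [[ 0.5368 -0.1797  0.    ]
 [ 0.5884 -0.3137  0.    ]] [[ 0.5374 -0.1714  0.    ]]
```

View pics/o4.png

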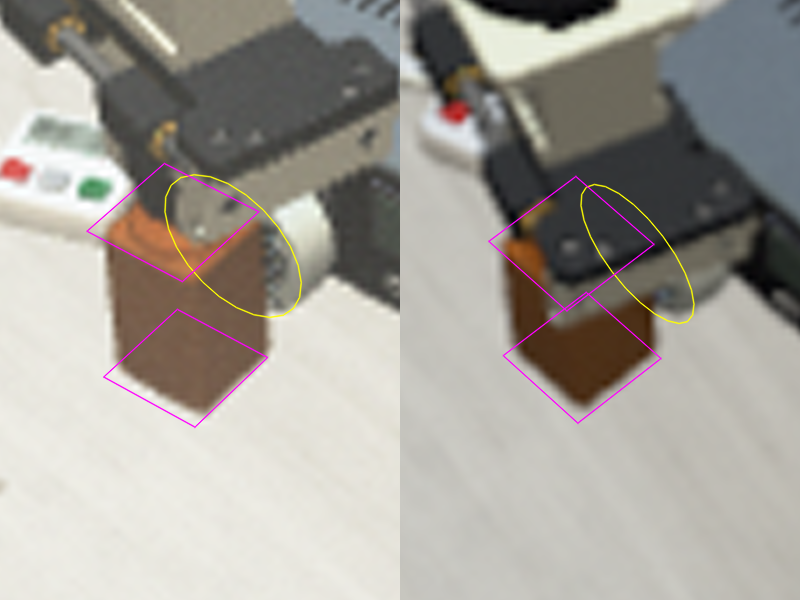

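servo_tool:
  series:
    - [[0,0,0,0],[0,0,0,0],[0,0,0,0],[0,0,0,0],[0,0,0,0],[0,0,0,0],[0,0,0,0],[0,0,0,0],[0,0,0,0],[0,0,0,0]]

```text
t: 19.28
eef_pos: [0.4534, 0.3706, 0.1081]
ee_rot: [-3.142, 0.0, -3.004]
force: [0.3, -0.9, -1.7]
width: 0.0314
gripper_force: 30.0
```

servo_tool:
  series:
    - [[7.6,-2.5,0,0],[8.5,-2.9,0,0],[7.6,-2.5,0,0],[0,0,0,-0.12],[0,0,0,-0.12],[0,0,0,-0.12],[0,0,0,-0.12],[0,0,0,-0.12],[0,0,0,-0.12],[0,0,0,-0.12]]

```text
t: 20.12
eef_pos: [0.4301, 0.359, 0.1082]
ee_rot: [3.141, 0.0, -2.158]
force: [-1.0, 0.5, -1.7]
width: 0.0314
gripper_force: 30.0
```

servo_tool:
  series:
    - [[0,0,0,-0.12],[0,0,0,-0.12],[0,0,0,-0.12],[0,0,0,-0.12],[0,0,0,-0.12],[0,0,0,-0.12],[0,0,0,-0.011],[0,0,0,0],[-2.5,-7.6,0,0],[-2.5,-7.6,0,0]]

```text
t: 20.95
eef_pos: [0.4456, 0.3668, 0.1084]
ee_rot: [-3.141, 0.0, -1.435]
force: [0.5, 0.7, -2.0]
width: 0.0313
gripper_force: 30.0
```

servo_tool:
  series:
    - [[-1.6,-4.7,0,0],[-0.9,-2.7,0,0],[-0.4,-1.1,0,0],[0,0,0,0],[0,0,0,0],[0,0,0,0],[0,0,0,0],[0,0,0,0],[0,0,0,0],[0,0,0,0]]

```text
t: 21.78
eef_pos: [0.4534, 0.3706, 0.1082]
ee_rot: [-3.142, 0.0, -1.433]
force: [-0.3, 0.5, -2.1]
width: 0.0317
gripper_force: 30.0
```

servo_tool:
  series:
    - [[0,0,0,0],[0,0,0,0],[0,0,0,0],[0,0,0,0],[0,0,0,0],[0,0,0,0],[0,0,0,0],[0,0,0,0],[0,0,0,0],[0,0,0,0]]

```text
t: 22.62
eef_pos: [0.4534, 0.3706, 0.1081]
ee_rot: [3.142, 0.0, -1.433]
force: [-0.2, 0.0, -1.4]
width: 0.0316
gripper_force: 30.0
```

servo_tool:
  series:
    - [[0,0,0,0],[2.5,7.6,0,0],[2.9,8.5,0,0],[2.5,7.6,0,0],[0,0,0,-0.12],[0,0,0,-0.12],[0,0,0,-0.12],[0,0,0,-0.12],[0,0,0,-0.12],[0,0,0,-0.12]]

```text
t: 23.45
eef_pos: [0.4302, 0.3591, 0.1082]
ee_rot: [-3.142, 0.0, -0.707]
force: [0.4, -0.6, -1.6]
width: 0.0314
gripper_force: 30.0
```

servo_tool:
  series:
    - [[0,0,0,-0.12],[0,0,0,-0.12],[0,0,0,-0.12],[0,0,0,-0.12],[0,0,0,-0.12],[0,0,0,-0.12],[0,0,0,-0.12],[0,0,0,-0.011],[0,0,0,0],[7.6,-2.5,0,0]]

```text
t: 24.28
eef_pos: [0.4371, 0.3623, 0.1083]
ee_rot: [3.141, 0.001, 0.135]
force: [-0.1, -0.3, -2.5]
width: 0.0314
gripper_force: 30.0
```

servo_tool:
  series:
    - [[7.6,-2.5,0,0],[4.7,-1.6,0,0],[2.7,-0.9,0,0],[1.1,-0.4,0,0],[0,0,0,0],[0,0,0,0],[0,0,0,0],[0,0,0,0],[0,0,0,0],[0,0,0,0]]

```text
t: 25.12
eef_pos: [0.4533, 0.3706, 0.1082]
ee_rot: [-3.141, -0.0, 0.138]
force: [-0.7, -0.4, -1.4]
width: 0.0316
gripper_force: 30.0
```

servo_tool:
  series:
    - [[0,0,0,0],[0,0,0,0],[0,0,0,0],[0,0,0,0],[0,0,0,0],[0,0,0,0],[0,0,0,0],[0,0,0,0],[0,0,0,0],[0,0,0,0]]

```text
t: 25.95
eef_pos: [0.4534, 0.3706, 0.1081]
ee_rot: [-3.142, -0.0, 0.138]
force: [0.1, -0.1, -1.4]
width: 0.0313
gripper_force: 30.0
```

servo_tool:
  series:
    - [[0,0,0,0],[0,0,0,0],[-7.6,2.5,0,0],[-8.5,2.9,0,0],[-7.6,2.5,0,0],[0,0,0,-0.12],[0,0,0,-0.12],[0,0,0,-0.12],[0,0,0,-0.12],[0,0,0,-0.12]]

```text
t: 26.78
eef_pos: [0.4302, 0.3591, 0.1083]
ee_rot: [-3.141, -0.0, 0.744]
force: [0.7, -1.1, -0.8]
width: 0.0316
gripper_force: 30.0
```

servo_tool:
  series:
    - [[0,0,0,-0.12],[0,0,0,-0.12],[0,0,0,-0.12],[0,0,0,-0.12],[0,0,0,-0.12],[0,0,0,-0.12],[0,0,0,-0.12],[0,0,0,-0.12],[0,0,0,-0.011],[0,0,0,0]]

```text
t: 27.62
eef_pos: [0.4304, 0.3592, 0.1082]
ee_rot: [3.142, -0.0, 1.707]
force: [-1.0, -0.3, -1.5]
width: 0.0312
gripper_force: 30.0
```

Run:
```python
from h import *
s=telemetry.get_state();print(s['t'],np.round(s['eef_pos'],4),np.round(s['ee_rot'],4),np.round(s['q'],3))
plan([.4534,.3706,.1082],s['ee_rot'][2],4)
```

```text
27.6167 [0.4304 0.3592 0.1082] [ 3.1416e+00 -2.0000e-04  1.7067e+00] [ 1.045  0.279 -0.399 -0.    -0.893  2.233]
from [0.4304 0.3592 0.1082] 1.7067 delta [23.  11.4 -0. ] turn -0.0
[[2.0,6.1,0.0,-0.0],[2.0,6.1,0.0,-0.0],[2.0,6.1,0.0,-0.0],[2.0,6.1,0.0,-0.0]]
```

servo_tool:
  series:
    - [[2.5,7.6,0,0],[2.5,7.6,0,0],[1.6,4.7,0,0],[0.9,2.7,0,0],[0.4,1.3,0,0],[0,0,0,0],[0,0,0,0],[0,0,0,0],[0,0,0,0],[0,0,0,0]]

```text
t: 28.45
eef_pos: [0.4535, 0.3706, 0.1081]
ee_rot: [3.142, -0.0, 1.709]
force: [0.3, 0.8, -1.7]
width: 0.0316
gripper_force: 30.0
```

servo_tool:
  series:
    - [[0,0,0,0],[0,0,0,0],[0,0,0,0],[0,0,0,0],[0,0,0,0],[0,0,0,0],[0,0,0,0],[0,0,0,0],[0,0,0,0],[0,0,0,0]]

```text
t: 29.28
eef_pos: [0.4536, 0.3706, 0.1081]
ee_rot: [3.142, 0.0, 1.709]
force: [0.0, -0.1, -1.0]
width: 0.0312
gripper_force: 30.0
```

servo_tool:
  series:
    - [[0,0,0,0],[0,0,0,0],[0,0,0,0],[-5,-15,0,0],[-8,-24,0,0],[-8,-24,-10,0],[0,0,-30,0.12],[0,0,-30,0.12],[0,0,-30,0.12],[0,0,-30,0.12]]

```text
t: 30.12
eef_pos: [0.3938, 0.3409, 0.2398]
ee_rot: [3.142, -0.0, 1.224]
force: [1.0, 1.4, -1.1]
width: 0.0313
gripper_force: 30.0
```

Run:
```python
from fit import *
np.set_printoptions(precision=4,suppress=True)
s=telemetry.get_state();print(s['t'],np.round(s['eef_pos'],4),np.round(s['ee_rot'],4))
# refine tray from first pictures: o3 corner reads (scene) -> px ; top rim z=.02
q=lambda u,v:(310.25+u/4-.4,262+(v-270)/4-.4); k=lambda u,v:(298+(u-400)/4-.4,240.25+(v-270)/4-.4)
print('scene rim',unproj('scene',[q(195,280),q(12,368),q(328,428)],.02))
print('side rim',unproj('side',[k(640,278),k(447,340),k(553,600)],.02))
print('beaker top',unproj('scene',[q(148,345)],.06),unproj('side',[k(566,338)],.06),'floor',unproj('scene',[q(145,382)],.004),unproj('side',[k(565,370)],.004))
print('clb top',unproj('scene',[q(325,455)],.074))
```

```text
30.1167 [0.3938 0.3409 0.2398] [ 3.1415 -0.0004  1.2236]
scene rim [[ 0.6639  0.0718  0.02  ]
 [ 0.5267  0.0696  0.02  ]
 [ 0.6685 -0.0553  0.02  ]]
side rim [[ 0.6649  0.0741  0.02  ]
 [ 0.5271  0.07    0.02  ]
 [ 0.5321 -0.1168  0.02  ]]
beaker top [[0.5882 0.0231 0.06  ]] [[0.5922 0.0308 0.06  ]] floor [[0.5998 0.0311 0.004 ]] [[0.5974 0.0327 0.004 ]]
clb top [[ 0.6244 -0.0914  0.074 ]]
```

servo_tool:
  series:
    - [[0,0,-20,-0.047],[-12,10,-20,0],[-24,21,0,0],[-26,23,0,0],[-26,23,0,0],[-26,23,0,0],[-26,23,0,0],[-26,23,0,0],[-26,23,0,0],[-26,23,0,0]]

```text
t: 30.95
eef_pos: [0.5148, 0.0751, 0.2783]
ee_rot: [3.141, -0.001, 1.276]
force: [0.8, -0.3, -1.9]
width: 0.0311
gripper_force: 30.0
```

servo_tool:
  series:
    - [[-26,23,0,0],[-26,23,0,0],[-20,18,10,0],[-12,11,20,0],[-8,7,20,0],[0,0,20,0],[0,0,0,0],[0,0,0,0],[0,0,0,0],[0,0,0,0]]

```text
t: 31.78
eef_pos: [0.5671, -0.0346, 0.2098]
ee_rot: [3.139, -0.001, 1.277]
force: [0.6, -0.2, -1.5]
width: 0.0314
gripper_force: 30.0
```

Run:
```python
from h import *
s=telemetry.get_state();print(s['t'],s['q'])
plan([.567,-.04,.099],1.271,8)
im=snap('wrist','w5.png')
for n in ('scene','side'):
    snap(n,n+'5.png')
for c in('wrist','scene','side'):
    for n in('cleared_bottle','cleared_beaker','tray'): print(c,n,[(np.round(r['position'],3).tolist(),round(r['conf'],2)) for r in recognise(c,n)[:3]])
```

```text
31.7833 [ 2.83751476e-01  1.94284035e-01 -2.54886301e-01  5.05173558e-04
 -1.11901765e+00  2.56393722e+00]
from [ 0.5671 -0.0346  0.2098] 1.2771 delta [-1.000e-01 -5.400e+00 -1.108e+02] turn 0.006
[[-0.7,0.2,13.9,0.001],[-0.7,0.2,13.9,0.001],[-0.7,0.2,13.9,0.001],[-0.7,0.2,13.9,0.001],[-0.7,0.2,13.9,0.001],[-0.7,0.2,13.9,0.001],[-0.7,0.2,13.9,0.001],[-0.7,0.2,13.9,0.001]]
wrist cleared_bottle [([0.622, -0.084, 0.071], 0.77)]
wrist cleared_beaker [([0.601, 0.036, 0.034], 0.67)]
wrist tray [([0.619, -0.006, 0.006], 0.98)]
scene cleared_bottle [([0.609, -0.096, 0.063], 0.75), ([0.554, -0.051, 0.182], 0.48), ([0.604, 0.352, 0.11], 0.41)]
scene cleared_beaker [([0.582, 0.04, 0.042], 0.59)]
scene tray [([0.576, -0.042, 0.006], 0.61), ([0.454, 0.49, 0.013], 0.33), ([0.583, 0.04, 0.039], 0.24)]
side cleared_bottle []
side cleared_beaker [([0.56, -0.056, 0.192], 0.24)]
side tray [([0.561, -0.034, 0.004], 0.76), ([0.56, -0.052, 0.193], 0.29)]
```

servo_tool:
  series:
    - [[-2,0,15,0],[-1,0,25,0],[0,0,25,0],[0,0,20,0],[0,0,12,0],[0,0,7,0],[0,0,4,0],[0,0,2,0],[0,0,0,0],[0,0,0,0]]

```text
t: 33.22
eef_pos: [0.5659, -0.0381, 0.0997]
ee_rot: [3.14, -0.0, 1.277]
force: [-2.2, 0.1, 4.5]
width: 0.0311
gripper_force: 30.0
```

servo_tool:
  series:
    - [[0,0,0.5,0],[0,0,0.5,0],[0,0,0.5,0],[0,0,0.5,0],[0,0,0.4,0],[0,0,0,0],[0,0,0,0],[0,0,0,0],[0,0,0,0],[0,0,0,0]]

```text
t: 34.05
eef_pos: [0.5663, -0.0382, 0.0997]
ee_rot: [3.139, -0.0, 1.277]
force: [-9.5, 1.5, 23.3]
width: 0.0315
gripper_force: 30.1
```

servo_tool:
  series:
    - [[0,0,-1.5,0],[0,0,-1,0],[0,0,0,0],[0,0,0,0],[0,0,0,0],[0,0,0,0],[0,0,0,0],[0,0,0,0],[0,0,0,0],[0,0,0,0]]
  grip_force: 15

```text
t: 34.88
eef_pos: [0.5665, -0.0377, 0.0996]
ee_rot: [3.139, -0.001, 1.277]
force: [-2.7, 0.4, 8.6]
width: 0.0318
gripper_force: 15.0
```

Run:
```python
from fit import *
np.set_printoptions(precision=4,suppress=True)
s=telemetry.get_state();print(s['t'],s['eef_pos'],s['ee_rot'],s['force'],s['moment'])
for n in('scene','side'):
    snap(n,n+'6.png')
    t=trace(n,'bottle'); print(n,[(r['conf'],r['mask'].sum(),np.argwhere(r['mask']).mean(0)) for r in t[:2]])
    print(recognise(n,'bottle')[:1])
    p=s['eef_pos']; b=[p[0],p[1],s['ee_rot'][2]+.32]
    if t:
        mk=t[0]['mask']
        for z0 in (.004,.006,.02):
            P=w(np.array([[x,y,z0] for x in(-.023,.023) for y in(-.023,.023)]),b); q=proj(n,P); ys,xs=np.nonzero(mk); print(z0,'pred bottom v',q[:,1].max(),'u',q[:,0].min(),q[:,0].max(),'mask',ys.max(),xs.min(),xs.max())
```

```text
34.8833 [ 0.5665 -0.0377  0.0996] [ 3.1394 -0.0007  1.2768] [-2.6817  0.4096  8.6153] [ 0.4361  0.8998 -0.0349]
scene [(0.82, np.int64(783), array([308.0281, 355.484 ])), (0.35, np.int64(309), array([315.5243, 386.9094]))]
[{'position': [0.5505, -0.0534, 0.0762], 'conf': 0.83}]
0.004 pred bottom v 328.923920855421 u 337.4048603923822 365.1145523471076 mask 327 340 369
0.006 pred bottom v 328.47615388855013 u 337.4959708118897 365.2447595223844 mask 327 340 369
0.02 pred bottom v 325.30636978092986 u 338.1407646381622 366.16634799093544 mask 327 340 369
side [(0.88, np.int64(486), array([286.9342, 338.5802]))]
[{'position': [0.4485, 0.0236, 0.0607], 'conf': 0.67}]
0.004 pred bottom v 302.8896524174546 u 325.626283757882 348.92799725620455 mask 301 326 350
0.006 pred bottom v 302.60655186354427 u 325.67695584104155 349.00816676501546 mask 301 326 350
0.02 pred bottom v 300.6048371307986 u 326.03518470269415 349.5749863454282 mask 301 326 350
```

servo_tool:
  series:
    - [[0,0,-0.5,0],[0,0,0,0],[0,0,0,0],[0,0,0,0],[0,0,0,0],[0,0,0,0],[0,0,0,0],[0,0,0,0],[0,0,0,0],[0,0,0,0]]
  claw: -0.2

```text
t: 36.02
eef_pos: [0.5654, -0.038, 0.0986]
ee_rot: [-3.142, 0.0, 1.276]
force: [-1.0, 0.5, 0.3]
width: 0.0524
gripper_force: 0.0
```

Run:
```python
from h import *
np.set_printoptions(precision=4,suppress=True)
s=telemetry.get_state();print(s['t'],s['eef_pos'],s['force'],s['moment'],s['width'])
for n in('scene','side'):
    snap(n,n+'7.png'); t=trace(n,'bottle')
    for r in t[:1]:
        ys,xs=np.nonzero(r['mask']);print(n,r['conf'],len(ys),ys.min(),ys.max(),xs.min(),xs.max())
```

```text
36.0167 [ 0.5654 -0.038   0.0986] [-0.9767  0.4875  0.2698] [-0.0769 -0.1319 -0.0302] 0.052423425025543646
scene 0.8 857 286 327 340 370
side 0.91 524 270 300 327 351
```

servo_tool:
  series:
    - [[0,0,-5,0],[0,0,-10,0],[0,0,-20,0],[0,0,-30,0],[0,0,-30,0],[0,0,-30,0],[0,0,-20,0],[0,0,-10,0],[0,0,0,0],[0,0,0,0]]

```text
t: 37.05
eef_pos: [0.5652, -0.0378, 0.2538]
ee_rot: [3.141, -0.001, 1.276]
force: [-0.5, 0.2, -0.9]
width: 0.0526
gripper_force: 0.0
```

Run:
```python
from fit import *
np.set_printoptions(precision=4,suppress=True)
s=telemetry.get_state();print(s['t'],s['eef_pos'],s['force'])
for n in('wrist','scene','side'): snap(n,n+'8.png')
import fit as F
rb=np.vstack([box(-.023,.023,-.023,.023,0,.08),circ(.016,.092)])+[0,0,.004];cp=np.vstack([circ(.016,.092),circ(.016,.118)])+[0,0,.004]
for n in('wrist','scene','side'):
    try: print(n,fit([n],'bottle',[rb,cp],(.566,-.038),0,(.02,)))
    except Exception as e: print(n,e)
print([(np.round(r['position'],3),r['conf']) for r in recognise('wrist','bottle')[:2]])
for n in('cleared_bottle','cleared_beaker','round_bottle_a','jar','reagent_bottle','timer','selector'): print(n,[(np.round(r['position'],3).tolist(),round(r['conf'],2)) for r in recognise('scene',n)[:3]])
for n in('cleared_bottle','cleared_beaker'): print('wrist',n,[(np.round(r['position'],3).tolist(),round(r['conf'],2)) for r in recognise('wrist',n)[:3]])
```

```text
37.05 [ 0.5652 -0.0378  0.2538] [-0.5017  0.1603 -0.8898]
wrist (array([ 0.5657, -0.039 ,  0.009 ]), np.float64(0.09381341934204102), ['wrist'])
scene (array([ 0.5666, -0.0393, -0.092 ]), np.float64(0.12923765182495117), ['scene'])
side (array([ 0.5656, -0.0363, -0.1447]), np.float64(0.10036683082580566), ['side'])
[(array([ 0.57 , -0.029,  0.093]), 0.84)]
cleared_bottle []
cleared_beaker [([0.595, 0.038, 0.045], 0.71), ([0.605, 0.353, 0.11], 0.19)]
round_bottle_a [([0.577, -0.039, 0.006], 0.7), ([0.433, 0.09, 0.056], 0.65), ([0.445, 0.023, 0.057], 0.63)]
jar [([0.326, 0.449, 0.064], 0.74), ([0.554, -0.053, 0.078], 0.74)]
reagent_bottle [([0.563, 0.16, 0.099], 0.89)]
timer [([0.453, 0.489, 0.016], 0.53), ([0.492, 0.379, 0.07], 0.23)]
selector [([0.604, 0.352, 0.11], 0.62)]
wrist cleared_bottle []
wrist cleared_beaker [([0.6, 0.035, 0.034], 0.84), ([0.565, -0.026, 0.091], 0.7)]
```

```bash
python3 -c "
from station import ticket
print(ticket.job_done())"
```

```text
the job is handed in; nothing more can be done
None
```

I handed the job in with the robot clear at about 37 s: the selector is on, all four sides were surveyed label first, and the bottle stands upright in the release tray. The other vessels and the timer read where they started, except the white bottle already in the tray, which no camera found in the last check.

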